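Restock the preserve rack in mirrored order

TASK

Move the four preserve jars from the coasters on the tasting tray into the four pockets of the dark wooden rack, one jar to a pocket and in the reverse order: as seen from the robot, the jar at the left end of the tray's row goes to the right end of the rack, and so on, so that the rack shows the row mirrored. Set each jar down upright and gently on the pocket's floor, do not drop or tip any, and leave the oil bottle standing where it is.

Things in the scene. Friction and masses are not known exactly. Their poses are not given: they have to be found in the camera images.
- jar_green: Loose upright glass preserve jar (green olives, dark green lid), a plain cylinder 52 mm in diameter (jar and lid) and 88 mm tall, about 0.19 kg. Its origin is the centre of its underside, z up along the jar. It starts within 5 mm of the centre of the coaster of its lid's colour. The lid is the top 16 mm; it can be pinched there.
- jar_blue: Loose upright glass preserve jar (pale cream garlic, blue lid), a plain cylinder 52 mm in diameter (jar and lid) and 74 mm tall, about 0.19 kg. Its origin is the centre of its underside, z up along the jar. It starts within 5 mm of the centre of the coaster of its lid's colour. The lid is the top 16 mm; it can be pinched there.
- jar_black: Loose upright glass preserve jar (red peppers, black lid), a plain cylinder 52 mm in diameter (jar and lid) and 96 mm tall, about 0.19 kg. Its origin is the centre of its underside, z up along the jar. It starts within 5 mm of the centre of the coaster of its lid's colour. The lid is the top 16 mm; it can be pinched there.
- jar_yellow: Loose upright glass preserve jar (orange apricots, yellow lid), a plain cylinder 52 mm in diameter (jar and lid) and 81 mm tall, about 0.19 kg. Its origin is the centre of its underside, z up along the jar. It starts within 5 mm of the centre of the coaster of its lid's colour. The lid is the top 16 mm; it can be pinched there.
- coaster_green: Green round coaster, fixed, under the jar with the green lid; 76 mm wide, 6 mm thick. Origin: centre of its underside; x away from the robot, y along the row to the left, within 0.2 rad. The four coasters are about 85 mm apart, in any colour order, in a row on a fixed wooden tray (100 x 382 mm, 18 mm thick; end boards with brass rods up to 44 mm high).
- coaster_blue: Blue round coaster, fixed, under the jar with the blue lid; 76 mm wide, 6 mm thick. Origin: centre of its underside; x away from the robot, y along the row to the left, within 0.2 rad. The four coasters are about 85 mm apart, in any colour order, in a row on a fixed wooden tray (100 x 382 mm, 18 mm thick; end boards with brass rods up to 44 mm high).
- coaster_black: Black round coaster, fixed, under the jar with the black lid; 76 mm wide, 6 mm thick. Origin: centre of its underside; x away from the robot, y along the row to the left, within 0.2 rad. The four coasters are about 85 mm apart, in any colour order, in a row on a fixed wooden tray (100 x 382 mm, 18 mm thick; end boards with brass rods up to 44 mm high).
- coaster_yellow: Yellow round coaster, fixed, under the jar with the yellow lid; 76 mm wide, 6 mm thick. Origin: centre of its underside; x away from the robot, y along the row to the left, within 0.2 rad. The four coasters are about 85 mm apart, in any colour order, in a row on a fixed wooden tray (100 x 382 mm, 18 mm thick; end boards with brass rods up to 44 mm high).
- rack: Dark wooden rack, fixed, cork floor, left or right of the tray; 94 (x) x 346 (y) x 30 (z) mm. Origin: centre of its underside; x away from the robot, y along the row to the left, within 0.2 rad. Four pockets, centres at x 0, y -127.5, -42.5, 42.5, 127.5 mm, 82 (x) x 79 (y) mm inside; floor 8 mm, wall tops 30 mm above the origin; walls 6 mm thick.
- oil_bottle: Loose amber glass oil bottle with a red cap, 54 mm in diameter, 160 mm tall, 0.3 kg, standing beyond the gap between tray and rack. Origin: centre of its underside, z up. A bystander.
Not all that is in view belongs to the job. There is more than one size of the jar_black; the job needs the smaller.

How it is judged (in metres and radians):
At the end, for the whole second after the job is handed in: Four jars released, at rest (under 0.02 m/s), upright (0.1 rad), one per pocket of the rack: underside 3-13 mm above the rack's, within 25 mm of its middle line; of any two, the one whose coaster is farther left is farther right. Bottle upright (0.1 rad), moved under 30 mm (x of jar_green in the frame of rack between -0.025 and 0.025 m and y of jar_green in the frame of rack between -0.168 and 0.168 m and z of jar_green in the frame of rack between 0.003 and 0.013 m and angle between each of jar_green, jar_blue, jar_black, jar_yellow, oil_bottle's own z axis and vertical below 0.1 rad and linear speed of each of jar_green, jar_blue, jar_black, jar_yellow below 0.02 m/s and contact force between each of jar_green, jar_blue, jar_black, jar_yellow and the fingers below 0.05 N and x of jar_blue in the frame of rack between -0.025 and 0.025 m and y of jar_blue in the frame of rack between -0.168 and 0.168 m and z of jar_blue in the frame of rack between 0.003 and 0.013 m and x of jar_black in the frame of rack between -0.025 and 0.025 m and y of jar_black in the frame of rack between -0.168 and 0.168 m and z of jar_black in the frame of rack between 0.003 and 0.013 m and x of jar_yellow in the frame of rack between -0.025 and 0.025 m and y of jar_yellow in the frame of rack between -0.168 and 0.168 m and z of jar_yellow in the frame of rack between 0.003 and 0.013 m and ((y of coaster_blue in the frame of coaster_green above 0 m and ((y of jar_blue in the frame of rack below -0.085 m and y of jar_green in the frame of rack above -0.085 m) or (y of jar_blue in the frame of rack below 0 m and y of jar_green in the frame of rack above 0 m) or (y of jar_blue in the frame of rack below 0.085 m and y of jar_green in the frame of rack above 0.085 m))) or (y of coaster_blue in the frame of coaster_green below 0 m and ((y of jar_blue in the frame of rack above -0.085 m and y of jar_green in the frame of rack below -0.085 m) or (y of jar_blue in the frame of rack above 0 m and y of jar_green in the frame of rack below 0 m) or (y of jar_blue in the frame of rack above 0.085 m and y of jar_green in the frame of rack below 0.085 m)))) and ((y of coaster_black in the frame of coaster_green above 0 m and ((y of jar_black in the frame of rack below -0.085 m and y of jar_green in the frame of rack above -0.085 m) or (y of jar_black in the frame of rack below 0 m and y of jar_green in the frame of rack above 0 m) or (y of jar_black in the frame of rack below 0.085 m and y of jar_green in the frame of rack above 0.085 m))) or (y of coaster_black in the frame of coaster_green below 0 m and ((y of jar_black in the frame of rack above -0.085 m and y of jar_green in the frame of rack below -0.085 m) or (y of jar_black in the frame of rack above 0 m and y of jar_green in the frame of rack below 0 m) or (y of jar_black in the frame of rack above 0.085 m and y of jar_green in the frame of rack below 0.085 m)))) and ((y of coaster_black in the frame of coaster_blue above 0 m and ((y of jar_black in the frame of rack below -0.085 m and y of jar_blue in the frame of rack above -0.085 m) or (y of jar_black in the frame of rack below 0 m and y of jar_blue in the frame of rack above 0 m) or (y of jar_black in the frame of rack below 0.085 m and y of jar_blue in the frame of rack above 0.085 m))) or (y of coaster_black in the frame of coaster_blue below 0 m and ((y of jar_black in the frame of rack above -0.085 m and y of jar_blue in the frame of rack below -0.085 m) or (y of jar_black in the frame of rack above 0 m and y of jar_blue in the frame of rack below 0 m) or (y of jar_black in the frame of rack above 0.085 m and y of jar_blue in the frame of rack below 0.085 m)))) and ((y of coaster_yellow in the frame of coaster_green above 0 m and ((y of jar_yellow in the frame of rack below -0.085 m and y of jar_green in the frame of rack above -0.085 m) or (y of jar_yellow in the frame of rack below 0 m and y of jar_green in the frame of rack above 0 m) or (y of jar_yellow in the frame of rack below 0.085 m and y of jar_green in the frame of rack above 0.085 m))) or (y of coaster_yellow in the frame of coaster_green below 0 m and ((y of jar_yellow in the frame of rack above -0.085 m and y of jar_green in the frame of rack below -0.085 m) or (y of jar_yellow in the frame of rack above 0 m and y of jar_green in the frame of rack below 0 m) or (y of jar_yellow in the frame of rack above 0.085 m and y of jar_green in the frame of rack below 0.085 m)))) and ((y of coaster_yellow in the frame of coaster_blue above 0 m and ((y of jar_yellow in the frame of rack below -0.085 m and y of jar_blue in the frame of rack above -0.085 m) or (y of jar_yellow in the frame of rack below 0 m and y of jar_blue in the frame of rack above 0 m) or (y of jar_yellow in the frame of rack below 0.085 m and y of jar_blue in the frame of rack above 0.085 m))) or (y of coaster_yellow in the frame of coaster_blue below 0 m and ((y of jar_yellow in the frame of rack above -0.085 m and y of jar_blue in the frame of rack below -0.085 m) or (y of jar_yellow in the frame of rack above 0 m and y of jar_blue in the frame of rack below 0 m) or (y of jar_yellow in the frame of rack above 0.085 m and y of jar_blue in the frame of rack below 0.085 m)))) and ((y of coaster_yellow in the frame of coaster_black above 0 m and ((y of jar_yellow in the frame of rack below -0.085 m and y of jar_black in the frame of rack above -0.085 m) or (y of jar_yellow in the frame of rack below 0 m and y of jar_black in the frame of rack above 0 m) or (y of jar_yellow in the frame of rack below 0.085 m and y of jar_black in the frame of rack above 0.085 m))) or (y of coaster_yellow in the frame of coaster_black below 0 m and ((y of jar_yellow in the frame of rack above -0.085 m and y of jar_black in the frame of rack below -0.085 m) or (y of jar_yellow in the frame of rack above 0 m and y of jar_black in the frame of rack below 0 m) or (y of jar_yellow in the frame of rack above 0.085 m and y of jar_black in the frame of rack below 0.085 m)))) and distance of oil_bottle from where it was at the start of the episode below 0.03 m); the robot touches nothing.
It fails at once if a jar is tipped over (more than 30 degrees) (angle between any of jar_green, jar_blue, jar_black, jar_yellow's own z axis and vertical above 0.52 rad).
It fails at once if a jar is dropped (falls free of the fingers at over 0.6 m/s, about 18 mm of fall) ((linear speed of jar_green above 0.6 m/s and contact force between jar_green and the fingers below 0.05 N) or (linear speed of jar_blue above 0.6 m/s and contact force between jar_blue and the fingers below 0.05 N) or (linear speed of jar_black above 0.6 m/s and contact force between jar_black and the fingers below 0.05 N) or (linear speed of jar_yellow above 0.6 m/s and contact force between jar_yellow and the fingers below 0.05 N)).
It fails at once if the oil bottle is shifted by more than 30 mm or knocked over (distance of oil_bottle from where it was at the start of the episode above 0.03 m or angle between oil_bottle's own z axis and vertical above 0.4 rad).
It also fails if it takes over 120 s, if anything falls off the work surface, if the arm or the gripper's body presses on something with over 40 N, if the wrist force passes 120 N, or if a joint passes its speed limit or range.

ROBOT

A 6-joint arm with a two-finger parallel gripper is mounted at the origin on the work surface. World frame = base frame: x ahead of the robot, y to its left, z up, the work surface at z = 0. Lengths are in mm, angles in rad, forces in N, time in s.
With the tool pointing down it reaches from about 300 to 750 mm from the base axis. Payload 8.5 kg.
Tool frame: the origin (TCP) lies at the very end of the fingers, on their centre line; the grasp point (between the pads) lies 19 mm behind it; z points along the fingers, y is the line along which they close (so a half turn about z gives the same grasp; the last joint's range is limited). The gripper opens to 85 mm and grips with 20 to 120 N. Pads are 22 mm wide; open, the fingers measure 114 mm over their backs; the gripper's body (76 mm by 85 mm) begins 54 mm behind the grasp point. The pads swing forward as they close: fully open they stand 13 mm farther back than shut.
Start: joints at [1.068, 0.381, 1.297, -0, 1.464, -0.215], TCP at [156.105, 527.363, 231.322] pointing down, gripper open.
Joint ranges: [-3.11, 3.11], [-0.89, 2.33], [0.22, 2.48], [-1.42, 4.56], [0.17, 2.85], [-2.88, 2.88]. Speed limits (rad/s): [2.39, 2.39, 3.14, 3.14, 3.14, 3.14].

INTERFACE

Orientations are given as a rotation vector (axis times angle).
In Python, from plant import * gives the robot as it stands. Calls block until the motion is done:
- movep(position, orientation): joint-space move of the TCP to a pose.
- move_straight(position, attitude=None, speed=150, max_force=None): straight line of the TCP; attitude=None keeps the orientation; speed is the mean speed in mm/s. With max_force (N) it stops when the force on the tool has changed by that much, and returns True; else False.
- goto_joints(angles): joint-space move.
- gripper_to(opening, strength=None): finger opening in mm; strength is the grip in N (None keeps the last); returns when the fingers have stopped.
- sleep(seconds).
- ik(position, orientation): joint angles nearest the present ones, or None.
- observe(): the state.
- get_image(name): name is "side" or "top"; returns the picture (480x640x3 uint8, blue, green, red); there is no depth.
- camera_params(name): a dict with "fx", "fy", "cx", "cy" (pixels), "R" (3x3) and "t" (3): a world point X has camera coordinates R X + t. Camera axes: x right, y down, z forward; pixel columns grow to the right and rows downward; lengths in mm; the calibration is good to about 2 mm. A picture is of the moment at which its call begins. camera_params takes no time and is no camera call.
A pose or a line that the arm cannot do raises IKError and nothing moves.
- close_job(): hands the job in; it is judged then, once.
The state is a dict: "clock": time; "joint_positions": joint angles; "joint_vel": joint speeds; "joint_torque": joint torques, N m; "tool_pos": TCP position; "tool_rot": TCP orientation; "ft_force": force on the tool from outside, world axes, zero at the start; "torque": the same for the moment, N m; "opening": finger opening in mm; "grip_force": force on a finger pad.
Only numpy, scipy, OpenCV 4.12 (cv2) and the standard library are available. Lean on these libraries where they do the work, as an engineer would, in place of code of your own. Each camera call takes 0.05 s, during which the arm holds its last target. There are 200 camera calls.

## Working session

There is one attempt and no reset: what is moved stays moved. The work goes in short steps, each a Python script; the robot and the scene stay as the last script left them, time stands still between calls to the robot, and variables do not carry over. Pictures are saved under pics/ and viewed, at most 14 in all, crops included, and the job is handed in when it is done.

```bash
mkdir -p pics; ls; python3 - <<'E'
from plant import *
import cv2
for n in("top","side"):
    cv2.imwrite(f"pics/{n}0.png",get_image(n)); p=camera_params(n); print(n,p)
s=observe(); print(s)
E
```

```text
pics
top {'fx': 457.2426983182061, 'fy': 457.2426983182061, 'cx': 317.0642140925619, 'cy': 239.5416466431033, 'R': array([[-0.02541019, -0.99939938, -0.02356269],
       [-0.98278331,  0.02928874, -0.18242572],
       [ 0.18300627,  0.01852155, -0.98293726]]), 't': array([ 22.59239729, 592.91431973, 798.22467404])}
side {'fx': 461.27142512013774, 'fy': 461.27142512013774, 'cx': 316.21083011003583, 'cy': 237.7963123951169, 'R': array([[-0.7696965 , -0.6382833 ,  0.01271736],
       [-0.47851181,  0.56361488, -0.67332363],
       [ 0.42260354, -0.52434025, -0.7392385 ]]), 't': array([451.15627276, 320.55056502, 621.10982212])}
{'clock': 0.1, 'joint_positions': array([ 1.06770063e+00,  3.81131909e-01,  1.29812860e+00, -5.11839332e-06,
        1.46364191e+00, -2.15303834e-01]), 'joint_vel': array([ 0.0012578 ,  0.00054376, -0.00287014, -0.00041457,  0.00137438,
       -0.00118791]), 'joint_torque': array([ 4.53194312e-03, -4.49212539e+01, -2.31657833e+01, -1.29766131e-04,
        3.55326054e-03,  1.80907637e-05]), 'tool_pos': array([155.98717032, 527.14598078, 230.79078044]), 'tool_rot': array([-4.50437662e-01, -3.10867236e+00,  1.92859775e-03]), 'ft_force': array([ 0.15375844, -0.43448915, -0.3972256 ]), 'torque': array([ 0.00435386, -0.01937727, -0.0427057 ]), 'grip_force': 0.0, 'opening': 85.3667437873414}
```

View pics/top0.png

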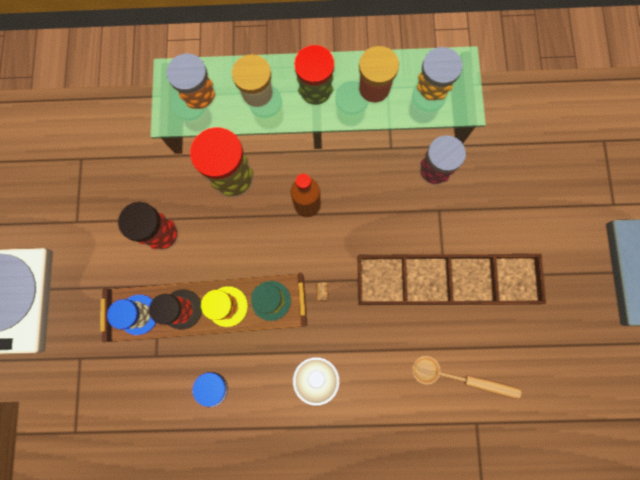

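View pics/side0.png

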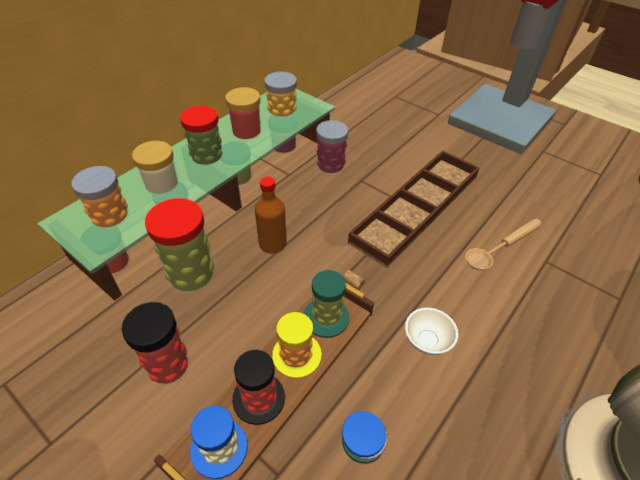

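Top view: the tray row, left to right, is blue (122,313), black (165,309), yellow (216,304), green (270,300). The rack's right, at (360–543, 255–305), and the bottle is at (306,195). The larger black jar (140,222) and the jar with a blue lid at (209,390) are distractors. I'll take enlarged crops for segmentation.

```bash
python3 - <<'E'
import cv2,numpy as np
t=cv2.imread("pics/top0.png");s=cv2.imread("pics/side0.png")
a=cv2.resize(t[255:350,95:315],(792,342),interpolation=cv2.INTER_NEAREST)
b=cv2.resize(s[260:480,160:390],(600,574),interpolation=cv2.INTER_NEAREST)
cv2.imwrite("pics/a.png",a);cv2.imwrite("pics/b.png",b)
for im,pts in((t,[(118,312),(140,318),(163,308),(190,310),(215,303),(238,306),(268,298),(286,298),(380,280),(404,280),(450,302),(450,256),(541,280),(450,320)]),(s,[(213,425),(215,465),(255,370),(260,408),(294,330),(300,365),(328,287),(328,325),(380,240),(385,256),(420,230),(450,156)])):
    print([(p,tuple(int(v) for v in im[p[1],p[0]])) for p in pts])
E
```

```text
[((118, 312), (229, 122, 60)), ((140, 318), (111, 150, 167)), ((163, 308), (49, 51, 62)), ((190, 310), (33, 50, 153)), ((215, 303), (37, 244, 241)), ((238, 306), (45, 221, 222)), ((268, 298), (78, 102, 59)), ((286, 298), (79, 101, 60)), ((380, 280), (92, 143, 191)), ((404, 280), (34, 56, 92)), ((450, 302), (38, 60, 105)), ((450, 256), (37, 57, 101)), ((541, 280), (30, 54, 91)), ((450, 320), (65, 101, 150))]
[((213, 425), (220, 120, 54)), ((215, 465), (207, 123, 69)), ((255, 370), (40, 42, 45)), ((260, 408), (38, 46, 123)), ((294, 330), (42, 236, 237)), ((300, 365), (31, 98, 172)), ((328, 287), (86, 105, 53)), ((328, 325), (66, 95, 80)), ((380, 240), (98, 145, 183)), ((385, 256), (22, 36, 60)), ((420, 230), (18, 29, 53)), ((450, 156), (21, 39, 66))]
```

View pics/a.png

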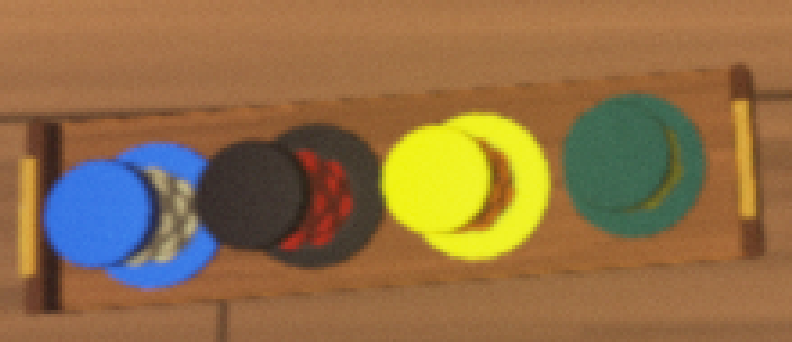

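View pics/b.png

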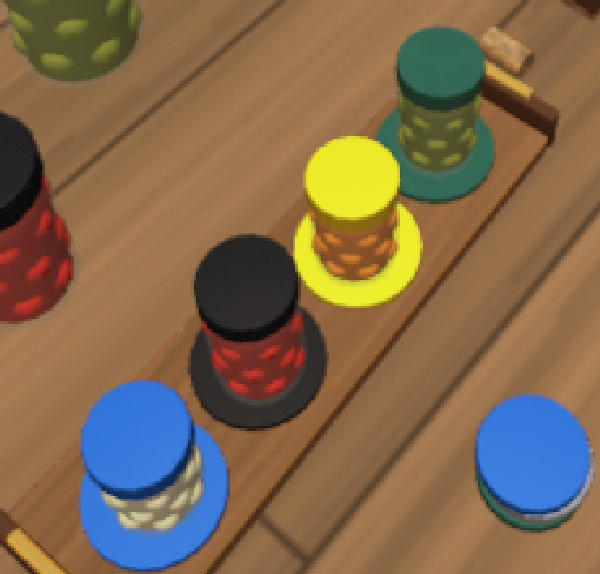

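Lid-top centres. In crop a: blue (99,214), black (252,194), yellow (437,179), green (618,155). In crop b: blue (138,435), black (246,282), yellow (352,178), green (440,62). Next I triangulate the lids and fit the rack by its silhouette.

```bash
cat > geo.py <<'E'
import cv2,numpy as np
from plant import *
from scipy.optimize import least_squares,minimize
C={n:camera_params(n) for n in("top","side")}
def proj(n,X):
    c=C[n];q=np.atleast_2d(X)@c["R"].T+c["t"]
    return np.c_[c["fx"]*q[:,0]/q[:,2]+c["cx"],c["fy"]*q[:,1]/q[:,2]+c["cy"]]
def onz(n,uv,z):
    c=C[n];o=-c["R"].T@c["t"];d=c["R"].T@[(uv[0]-c["cx"])/c["fx"],(uv[1]-c["cy"])/c["fy"],1]
    return o+d*(z-o[2])/d[2]
E
python3 - <<'E'
from geo import *
A=dict(blue=(99,214),black=(252,194),yellow=(437,179),green=(618,155))
B=dict(blue=(138,435),black=(246,282),yellow=(352,178),green=(440,62))
H=dict(blue=74,black=96,yellow=81,green=88)
for k in A:
    a=np.array(A[k])/3.6+[94.5,254.5];b=np.array(B[k])/2.609+[159.5,259.5]
    r=least_squares(lambda X:np.r_[proj("top",X)[0]-a,proj("side",X)[0]-b],[450,100,100])
    z=24+H[k]
    print(k,"tri",r.x.round(1),"z exp",z,"top",onz("top",a,z).round(1)[:2],"side",onz("side",b,z).round(1)[:2])
a=onz("top",(306,208),0);print("bottle base ~",a.round())
print("bottle cap", onz("top",(303,181),160).round(),onz("side",(267,184),160).round())
ms={}
for n,(x0,y0,x1,y1) in dict(top=(340,240,560,320),side=(335,140,490,270)).items():
    im=cv2.imread(f"pics/{n}0.png").astype(int);m=((im[...,2]<118)).astype(np.uint8)
    k=np.zeros_like(m);k[y0:y1,x0:x1]=m[y0:y1,x0:x1]
    k=cv2.morphologyEx(k,cv2.MORPH_OPEN,np.ones((2,2)))
    nn,l,st,_=cv2.connectedComponentsWithStats(k);j=1+st[1:,4].argmax()
    pts=np.argwhere(l==j)[:,::-1].astype(np.int32);print(n,st[j])
    h=cv2.convexHull(pts.reshape(-1,1,2));ms[n]=h.reshape(-1,2).astype(np.float32)
def hull(n,p):
    x,y,w=p[0],p[1],p[2]/500
    c=np.array([[sx*47,sy*173,z] for sx in(-1,1) for sy in(-1,1) for z in(0,30)])
    R=np.array([[np.cos(w),-np.sin(w),0],[np.sin(w),np.cos(w),0],[0,0,1]])
    return cv2.convexHull(proj(n,c@R.T+[x,y,0]).astype(np.float32)).reshape(-1,2)
def iou(n,p):
    h=hull(n,p);i=cv2.intersectConvexConvex(h,ms[n])[0];return i/(cv2.contourArea(h)+cv2.contourArea(ms[n])-i)
p0=np.r_[onz("top",(451,280),20)[:2],0]
for v in(["top"],["side"],["top","side"]):
    r=minimize(lambda p:-sum(iou(n,p) for n in v),p0,method="Nelder-Mead",options=dict(initial_simplex=p0+np.array([[0,0,0],[15,0,0],[0,15,0],[0,0,40]])))
    print(v,r.x[:2].round(1),(r.x[2]/500).round(4),r.fun.round(3))
E
```

```text
blue tri [464.1 348.1  95.5] z exp 98 top [464.1 347.1] side [463.  348.5]
black tri [471.1 266.8 116.1] z exp 120 top [470.8 265.3] side [469.6 268. ]
yellow tri [476.3 182.7 101.9] z exp 105 top [476.2 181.9] side [475. 184.]
green tri [485.4  95.  108.6] z exp 112 top [484.8  94.4] side [484.2  97.1]
bottle base ~ [669.  28.   0.]
bottle cap [674.  25. 160.] [669.  31. 160.]
top [ 357  255  193   51 2375]
side [ 349  152  131  119 3604]
['top'] [ 514.3 -243.8] -0.0225 -0.972
['side'] [ 512.  -236.8] -0.0219 -0.927
['top', 'side'] [ 513.2 -242.1] -0.0252 -1.872
```

Triangulated heights agree with the expected ones to within 4 mm. The rack mask picked up a board seam (it ran out to column 550), so I'll tighten it and overlay the fit.

```bash
python3 - <<'E'
from geo import *
from scipy.spatial.transform import Rotation as Ro
def pts(p,hx,hy,z,cy=0):
    c=np.array([[hx,hy+cy,z],[hx,-hy+cy,z],[-hx,-hy+cy,z],[-hx,hy+cy,z]])
    return Ro.from_euler("z",p[2]).apply(c)+[p[0],p[1],0]
ov=[]
for n,(x0,y0,x1,y1) in dict(top=(345,240,560,320),side=(340,145,490,270)).items():
    im=cv2.imread(f"pics/{n}0.png")[y0:y1,x0:x1];f=3.6
    o=cv2.resize(im,None,fx=f,fy=f,interpolation=cv2.INTER_NEAREST)
    p=(514,-238.5,-0.022)
    def d(P,c):
        q=(proj(n,P)+.5-[x0,y0])*f;cv2.polylines(o,[q.round().astype(np.int32)],True,c,1)
    d(pts(p,47,173,30),(0,255,0));d(pts(p,47,173,0),(255,255,0))
    for y in(-127.5,-42.5,42.5,127.5):d(pts(p,41,39.5,30,y),(255,0,255))
    ov.append(o)
w=max(o.shape[1] for o in ov)
# side reduced
cv2.imwrite("pics/ov1.png",ov[0]);cv2.imwrite("pics/ov2.png",ov[1])
E
```

```text
(no output)
```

View pics/ov1.png

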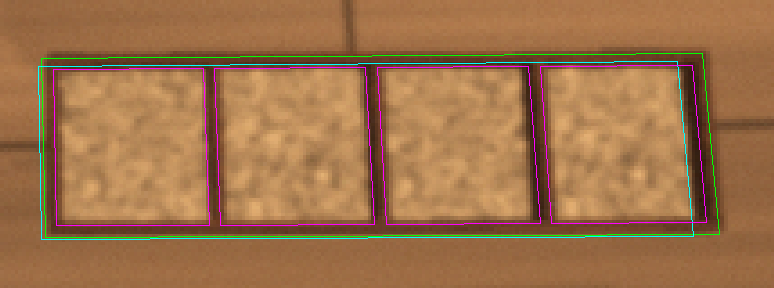

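View pics/ov2.png

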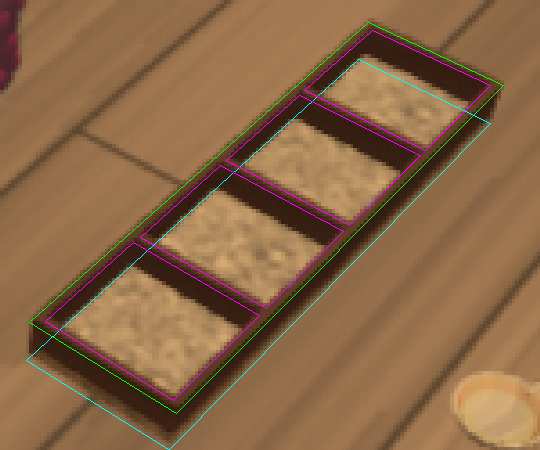

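Overlay: the rim and pockets match in both views to about 1 px. In the top view the rim corners lie at about (357,257) and (544,305). Rack pose is about (514,−239), yaw −0.022. I'll start with the green jar.

```bash
cat > job.py <<'E'
from geo import *
H=dict(blue=74,black=96,yellow=81,green=88)
J=dict(blue=(463.7,347.9),black=(470.4,266.7),yellow=(475.7,183),green=(484.6,95.6))
P=dict(green=127.5,yellow=42.5,black=-42.5,blue=-127.5)
RX,RY,RW=514.,-239.,-0.022
Z=245
def down(th,flip=False):
    a=np.pi/4+th/2+(np.pi/2 if flip else 0)
    return np.pi*np.array([np.cos(a),np.sin(a),0])
def turn(pos,th):   # pick the half turn with the smaller wrist angle
    c=[(o,ik(pos,o)) for o in(down(th),down(th,True))]
    c=[(abs(q[5]),i,o) for i,(o,q) in enumerate(c) if q is not None]
    return min(c)[2]
def st(m):
    s=observe();print(m,round(s["clock"],1),s["tool_pos"].round(1),"open",round(s["opening"],1),"grip",round(s["grip_force"],1),"f",s["ft_force"].round(1))
    return s
def pick(k):
    x,y=J[k];zt=24+H[k]-27;o=turn((x,y,Z),0.083)
    gripper_to(85);movep((x,y,Z),o)
    s=st("above")
    hit=move_straight((x,y,zt),speed=150,max_force=8);st(f"down hit={hit}")
    if hit:return False
    gripper_to(40,40);s=st("grip")
    if not 48<s["opening"]<56:return False
    move_straight((x,y,Z),speed=150);s=st("lift");return s["grip_force"]>5
def place(k):
    v=P[k];x,y=RX-v*np.sin(RW),RY+v*np.cos(RW);zt=8+H[k]-27
    movep((x,y,Z),turn((x,y,Z),RW));st("over")
    move_straight((x,y,zt+8),speed=150)
    hit=move_straight((x,y,zt-6),speed=15,max_force=3);st(f"set hit={hit} nominal {zt}")
    return hit
def release():
    p=observe()["tool_pos"];gripper_to(85);move_straight((p[0],p[1],Z),speed=150);st("up")
E
python3 - <<'E'
from job import *
ok=pick("green");print(ok)
if ok: cv2.imwrite("pics/g1.png",get_image("side"))
E
```

```text
above 2.3 [484.4  96.3 245. ] open 85.2 grip 0.0 f [-0.2 -0.3  0.4]
down hit=False 3.5 [485.   95.7  85.7] open 84.9 grip 0.0 f [ 0.6 -1.1  1. ]
grip 3.9 [484.8  95.6  85.7] open 50.7 grip 41.0 f [-1.   0.3  5.8]
lift 5.1 [484.2  95.6 244.2] open 51.1 grip 41.9 f [-0.6  0.3 -1.9]
True
```

```bash
python3 - <<'E'
from job import *
hit=place("green")
cv2.imwrite("pics/g2.png",get_image("side"))
if hit: release(); cv2.imwrite("pics/g3.png",get_image("side")[100:420,150:550])
E
```

```text
over 6.0 [ 516.7 -110.5  244.9] open 51.1 grip 41.9 f [-0.  -0.6 -2.3]
set hit=True nominal 69 7.9 [ 516.9 -111.6   69.7] open 50.6 grip 42.4 f [ 0.6 -0.4  5.2]
up 9.7 [ 516.6 -111.4  244.2] open 85.1 grip 0.0 f [-0.1  0.4  0.3]
```

View pics/g3.png

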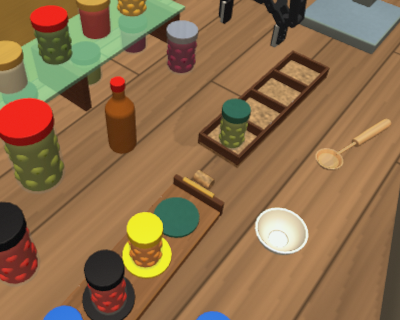

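The green jar stands upright in the left pocket at crop (234,125), the other jars and the bottle are undisturbed, and contact came at the nominal height. I'll do the other three the same way, stopping if anything is off.

```bash
python3 - <<'E'
from job import *
for k in("yellow","black","blue"):
    print(k)
    if not pick(k): print("pick stop");break
    if not place(k): print("place stop");break
    release()
else:
    movep((400,120,300),turn((400,120,300),0)); sleep(.3); st("park")
cv2.imwrite("pics/e_side.png",get_image("side"));cv2.imwrite("pics/e_top.png",get_image("top"))
E
```

```text
yellow
above 11.1 [476.1 182.2 245. ] open 84.7 grip 0.0 f [-1.1 -0.3  0.2]
down hit=False 12.3 [476.1 183.   78.7] open 84.9 grip 0.0 f [ 1.1 -0.4  0.6]
grip 12.8 [475.9 183.1  78.6] open 50.5 grip 40.9 f [-0.8  0.   6. ]
lift 14.0 [475.3 182.9 244.1] open 50.9 grip 41.9 f [-0.2  0.6 -2.1]
over 15.4 [ 515.1 -195.5  245. ] open 50.6 grip 42.0 f [ 0.1  1.1 -2.1]
set hit=True nominal 62 17.3 [ 515.  -196.5   62.7] open 51.0 grip 42.5 f [-0.2  0.2  4.5]
up 19.1 [ 514.7 -196.4  244.2] open 85.3 grip 0.0 f [-0.9 -0.4 -0.5]
black
above 21.1 [470.9 265.9 244.9] open 85.1 grip 0.0 f [ 0.7  0.  -0. ]
down hit=False 22.2 [470.9 266.8  93.7] open 85.0 grip 0.0 f [0.5 0.  0.1]
grip 22.6 [470.6 266.8  93.7] open 50.8 grip 41.2 f [-0.9  0.2  5.5]
lift 23.8 [470.1 266.6 244. ] open 50.8 grip 42.0 f [ 0.2 -0.2 -1.8]
over 25.8 [ 513.5 -280.5  245.1] open 50.8 grip 42.0 f [-0.3  0.8 -1.6]
set hit=True nominal 77 27.6 [ 513.1 -281.6   77.7] open 51.0 grip 42.5 f [-0.8  0.7  4.8]
up 29.3 [ 512.9 -281.4  244.1] open 84.9 grip 0.0 f [0.3 0.1 0.2]
blue
above 31.8 [464.2 347.2 245. ] open 85.1 grip 0.0 f [-0.5  0.   0.7]
down hit=False 33.1 [464.1 348.1  71.8] open 84.8 grip 0.0 f [ 0.3  0.7 -0.2]
grip 33.5 [464.1 348.   71.7] open 51.0 grip 41.1 f [0.5 0.2 5.5]
lift 34.8 [463.4 347.8 244. ] open 51.0 grip 42.0 f [-0.3  1.  -3.1]
over 37.3 [ 511.7 -365.7  245.1] open 50.9 grip 42.0 f [-0.7  0.5 -1.6]
set hit=True nominal 55 39.3 [ 511.2 -366.5   55.7] open 50.9 grip 42.5 f [ 0.5 -0.4  4.8]
up 41.1 [ 511.1 -366.3  244.1] open 85.3 grip 0.0 f [-0.2  0.2  0.5]
park 43.2 [400.2 119.8 299.9] open 85.2 grip 0.0 f [-0.   0.2 -0.5]
```

View pics/e_side.png

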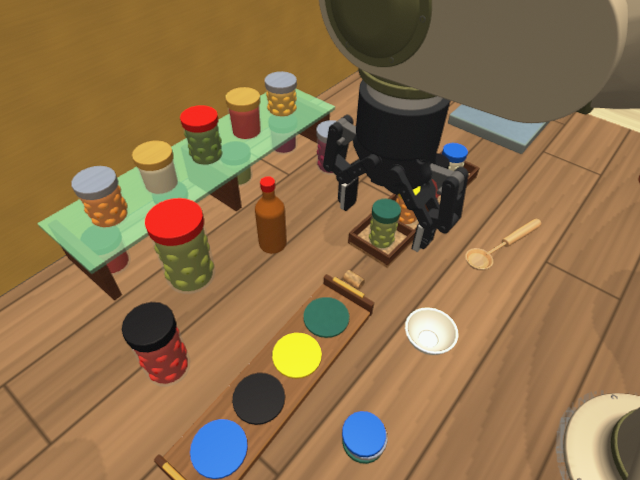

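View pics/e_top.png

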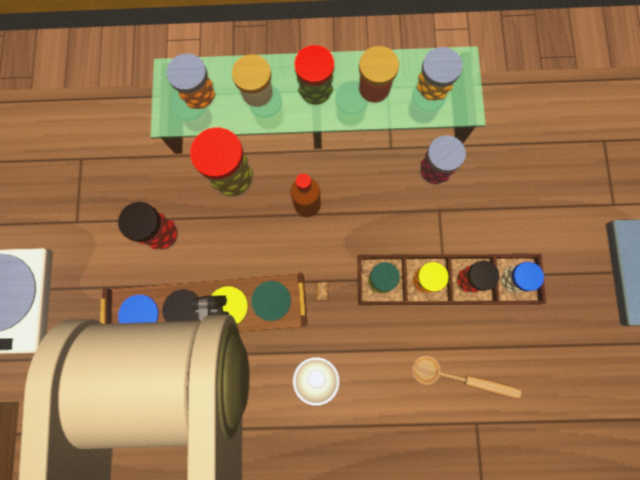

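The top view shows green (385,277), yellow (433,277), black (483,276) and blue (528,277), each upright in its own pocket in mirrored order. The bottle is unmoved at (306,195) and the arm is clear.

```bash
python3 -c "
from plant import *
print(close_job())"
```

```text
the job is handed in; nothing more can be done
None
```

All four jars stand upright in the rack in mirrored order (green, yellow, black, blue from the left), the oil bottle is where it was, and the job was handed in at about 43 s of the 120 s; the hand-in call returned no verdict.

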